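# Index the filtrate receiver under the filter cell

### The arm

A 6-joint arm with a two-finger parallel gripper is mounted at the origin on the work surface. World frame = base frame: x ahead of the robot, y to its left, z up, the work surface at z = 0. Lengths are in m, angles in rad, forces in N, time in s.
With the tool pointing down it reaches from about 0.325 to 0.75 m from the base axis. Payload 7.6 kg.
Tool frame: the origin (TCP) lies midway between the tips of the shut fingers; the grasp point (between the pads) lies 19 mm behind it (bot.grip_depth is the distance from the TCP to the grasp point, in m); x points along the fingers, y is the direction in which the jaws open and shut, and the axes are right-handed (so a half turn about x gives the same grasp; the last joint's range is limited). The gripper opens to 85 mm and grips with 20 to 120 N. Pads are 22 mm wide; open, the fingers measure 114 mm over their backs; the gripper's body (76 mm by 85 mm) begins 54 mm behind the grasp point. The pads swing forward as they close: fully open they stand 13 mm farther back than shut.
Start: joints at [1.133, 0.052, 1.401, -0, 1.689, -0.07], TCP at [0.189, 0.49, 0.195] pointing down, gripper open.
Joint ranges: [-2.9, 2.9], [-0.91, 2.17], [0.12, 2.37], [-1.06, 4.2], [0.26, 2.73], [-2.93, 2.93]. Speed limits (rad/s): [2.57, 2.57, 3.01, 3.14, 3.14, 3.14].

### API

Orientations are given as a unit quaternion [x, y, z, w].
In Python, from plant import bot, cams, ticket gives the robot as it stands.
- The arm moves only by the tool drive_tool, never from a script. Its argument "increments" is a list of rows, each a list of 2 entries, a list of its own where there are three numbers: the shift along the tool's x, y, z in cm, then the turn, a rotation vector about the tool's x, y, z in rad. In form: [[[tx, ty, tz], [wx, wy, wz]], ...]. A call has 1 to 5 rows; each row is the pose to reach, as a shift and turn from the pose commanded when the call began, along the tool's axes at that moment; what a row does not reach only later rows make up. A row lasts 1/12 s, in which the tool goes at most 41.7 mm and 7.16 degrees, less where a joint would pass 70% of its speed; a pose out of reach is approached as far as the arm can. A call with a gripper value outside its range is refused whole. "jaw" is the finger opening in cm, from 0 to 8.54, set as the call begins (left out, the last holds). The fingers move at their own pace and stop on an object; "newtons" is the grip in N (left out, the last holds). Time passes only in rows, so rows that repeat a pose let the fingers close. It gives the time, the measured TCP pose, the force and the opening at its end, in the units of the state.
- bot.get_obs(): the state, without advancing time (a new reading comes with each control period).
- cams.capture(name): name is "side" or "top"; returns the picture (480x640x3 uint8, red, green, blue); there is no depth.
- cams.calibration(name): a dict with "fovy" (degrees; the focal length in pixels is half the picture's height over the tangent of half this angle, whatever the lens; pixels are square), "cx", "cy" (the principal point, pixels), "k1" (the pictures are not rectified: a ray, as slopes to the right and down, at radius r is drawn at 1 + k1 r^2 times it, then the intrinsics apply), "origin" and "rotation" of the camera in the world. Camera axes: x right, y up, looking along -z (the intrinsics and any distortion apply to the point x, -y, -z); pixel columns grow to the right and rows downward; lengths in m; the calibration is good to about 2 mm. A picture is of the moment at which its call begins. calibration takes no time and is no camera call.
- ticket.sign_off(): hands the job in, once; it reports no verdict.
The state is a dict: "time_s": time; "qpos": joint angles; "qd": joint speeds; "effort": joint torques, N m; "tcp_pos": TCP position; "eef_rot": TCP orientation; "ft_force": force on the tool from outside, world axes, zero at the start; "wrist_torque": the same for the moment, N m; "grip_width": opening from 0.0 (shut) to 1.0 (fully open).
Only numpy, scipy, OpenCV 4.12 (cv2) and the standard library are available. Lean on these libraries where they do the work, as an engineer would, in place of code of your own. Each camera call takes 0.05 s, during which the arm holds its last target.

### The job

The bench filter press has its one filter cell hung at an end place, but the receiver carriage is still pinned at the middle place. Draw the detent pin up out of the index plate, slide the carriage along so that the glass receiver stands under the cell's outlet, feel for that place's index hole with the pin, and push the pin gently through until its collar sits fully home on the lug; let go of it. Keep the receiver standing upright in its ring, never force the pin, and leave the bottle, the cup and the wrench where they are.

Things in the scene. Friction and masses are not known exactly. Their poses are not given: they have to be found in the camera images.
- rack: The press, a stainless frame fixed to the bench, 470 mm long. Origin at bench level under the middle of its three places; x points away from the robot, y along the row, z up. The places lie at y = -130, 0, +130 mm, x = 0. Posts at y = +-215 mm carry a manifold bar 366 mm up (fittings to 485 mm). Within 85 mm of the index line (x = -140 mm) nothing stands higher than 98 mm, bar the pin.
- index_hole (a point): Middle of the index line, which runs along the rack's y at x = -140 mm: centre of the upper mouth of the middle plate's hole, 48 mm up. A level bar there carries three steel index plates, 70 x 44 x 10 mm, tops 48 mm up (2 mm above the bar), each with one upright 13 mm through hole. Outer plates are trimmed by hand: their holes lie 119 to 141 mm out from the middle hole, on the line.
- carriage (a joint): Position of the receiver carriage along the rack's y, m: 0 at the middle place (start), travel +-0.155. Aluminium, 0.7 kg; slides stiffly (about 2.5 N of drag, more when fast) and stays where left. A plate runs from the lug on the index line, past a black knob (18 mm across, top 98 mm up, 65 mm behind the pin), to the receiver's ring at x = 0.
- bush (a point): Centre of the upper mouth of the bush in the carriage's lug, 82 mm above the bench. The lug is 44 x 44 mm and 32 mm high, the bush an upright 13 mm bore right through it; the lug's underside runs 2 mm above the index plates.
- pin: Steel detent pin, upright through lug and middle plate at the start. Origin at its lower tip, z up the pin. Shank 12 mm across, 58 mm long, 0.6 mm tip chamfer; then a collar 28 mm across, 5 mm thick; then a round handle 20 mm across, 40 mm high. Home: collar on the lug, tip 24 mm above the bench. Raised 27 to 40 mm it clears the plates but stays in the bush and can draw the carriage along. 0.12 kg.
- pin_balls (a point): The detent: point on the pin's axis 9 mm above its tip, level with two sprung balls that stand 2 mm proud of the shank and snap out under the index plate. Drawing the pin from home takes about 15 N in the first 4 mm, then a few N. Pushing it down needs only a few N once the tip is in a hole, until the collar meets the lug; over the last 4 mm the balls snap out and pull it down.
- outlet (a point): Tip of the filter cell's outlet, 222 mm above the bench, above the place at the rack's y = +130 or -130 mm (within 1 mm), x = 0. The cell is a stainless cylinder about 90 mm across with a 104 mm flange, hanging from the manifold; the other end place has only a small plug at the manifold.
- receiver: Glass tube 146 mm tall, 23 mm across, with a 36 mm flared mouth, on a round white foot 49 mm across and 14 mm high; stands loose inside a ring (52 mm inside, 5 mm high) on the carriage at the rack's x = 0. Origin at the centre of its underside, 58 mm above the bench, z up. About 0.14 kg; topples if jerked.
- sample_bottle: White bottle, 68 mm across, 160 mm tall, blue cap, standing to the left; origin under its centre. Leave alone.
- mix_cup: Steel mixing cup, 84 mm across, 110 mm tall, standing to the right; origin under its centre. Leave alone.
- stem_wrench: Flat steel wrench, 170 mm long, lying flat to the left of the press; origin under its middle. Leave alone.

How it is judged:
By the outcome, as a careful person would: the job done as asked, in the order asked, and still so for the second after the job is handed in, with the robot touching nothing.
It also fails if it takes over 72 s, if anything falls off the work surface, if the arm or the gripper's body presses on something with over 40 N, if the wrist force passes 120 N, or if a joint passes its speed limit or range.

## Working session

There is one attempt and no reset: what is moved stays moved. The work goes in short steps, Python scripts to look and compute and a tool call to move; the robot and the scene stay as the last step left them, time stands still between calls to the robot, and variables do not carry over. Pictures are saved under pics/ and viewed, and the job is handed in when it is done.

Besides the shell and the picture viewer there is one more tool, called after "Emit:" by a JSON object that holds its "method" and its "body", one argument or row to a line. drive_tool: Moves the arm, as the interface text tells. Its arguments: {"type":"object","properties":{"increments":{"type":"array"},"jaw":{"type":"number"},"newtons":{"type":"number"}},"required":["increments"]}

```bash
ls; mkdir -p pics; python3 - <<'E'
from plant import bot,cams
import cv2
print(bot.get_obs())
for n in("side","top"):
    print(n,cams.calibration(n)); cv2.imwrite(f"pics/{n}0.png",cams.capture(n)[:,:,::-1])
E
```

```text
pics
{'time_s': 0.0, 'qpos': array([ 1.13270838e+00,  5.28416399e-02,  1.40170590e+00,  1.65998201e-05,
        1.68861015e+00, -7.03350121e-02]), 'qd': array([-0.00041824, -0.00035865,  0.00198012,  0.00131635,  0.00126127,
       -0.00024795]), 'effort': array([-7.31564364e-05, -3.81669009e+01, -3.60186303e+01,  3.06614731e-05,
        6.18278296e-03,  6.55468426e-06]), 'tcp_pos': array([0.18858831, 0.48957992, 0.19397943]), 'eef_rot': array([ 0.12875407,  0.69533129, -0.12982222,  0.69504171]), 'ft_force': array([ 0.13628857,  0.37489755, -0.25186296]), 'wrist_torque': array([ 0.04251604, -0.04681586, -0.01722683]), 'grip_width': 1.0017996412869568}
side {'fovy': 45.412336464054874, 'cx': 317.40313288040187, 'cy': 227.9803272005762, 'k1': -0.12111000052361888, 'origin': array([ 0.13787897, -0.99725582,  0.83607231]), 'rotation': array([ 0.47219483, -0.10132536, -0.17044777,  0.85890207])}
top {'fovy': 53.17664840829491, 'cx': 309.34822498179744, 'cy': 240.89621848025683, 'k1': -0.04296637829411181, 'origin': array([ 0.431651  , -0.01913247,  1.4496461 ]), 'rotation': array([ 0.03898849, -0.03886368, -0.70087183,  0.71115975])}
```

View pics/side0.png

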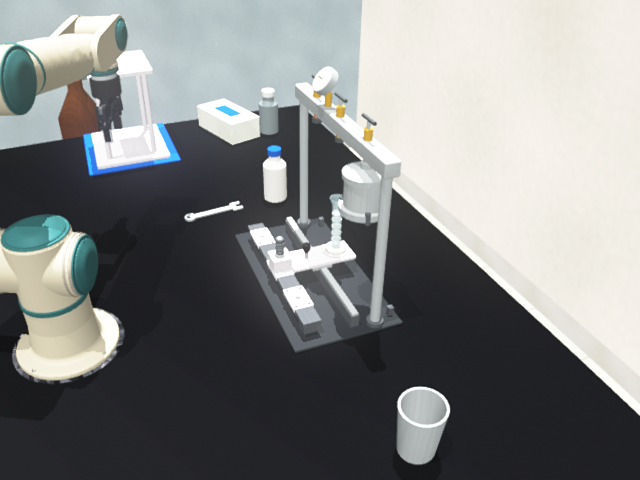

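View pics/top0.png

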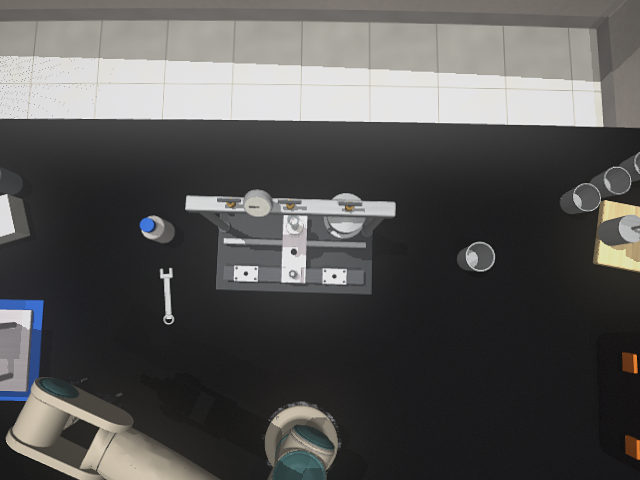

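The side view shows the cell near (362,190) on the near side. In the top view it is at (346,215), so it hangs on the right (−y) side. The pin is at about (293,273) in the top view, and the two bare plates' holes are near (246,273) and (335,276). I'll zoom in for measuring.

```bash
cat > h.py <<'E'
import numpy as np,cv2
from scipy.spatial.transform import Rotation as R
from plant import bot,cams
def cal(n):
    c=cams.calibration(n); f=240/np.tan(np.radians(c['fovy'])/2)
    K=np.array([[f,0,c['cx']],[0,f,c['cy']],[0,0,1]]); return K,np.array([c['k1'],0,0,0.]),np.array(c['origin']),R.from_quat(c['rotation']).as_matrix()
def ray(n,uv):
    K,d,o,M=cal(n)
    p=cv2.undistortPointsIter(np.array([[uv]],float),K,d,None,None,(3,50,1e-10))[0,0]
    v=M@np.array([p[0],-p[1],-1]); return o,v/np.linalg.norm(v)
def onz(n,uv,z):
    o,v=ray(n,uv); return o+v*(z-o[2])/v[2]
def proj(n,X):
    K,d,o,M=cal(n); q=M.T@(np.array(X)-o); q=q*[1,-1,-1]
    return cv2.projectPoints(q.reshape(1,1,3),np.zeros(3),np.zeros(3),K,d)[0][0,0]
def tri(a,b):
    (o1,v1),(o2,v2)=ray('top',a),ray('side',b)
    s=np.linalg.lstsq(np.c_[v1,-v2],o2-o1,rcond=None)[0]
    return (o1+s[0]*v1+o2+s[1]*v2)/2,np.linalg.norm(o1+s[0]*v1-o2-s[1]*v2)
def crop(img,x,y,w,h,s,f): cv2.imwrite(f,cv2.resize(img[y:y+h,x:x+w],None,fx=s,fy=s,interpolation=cv2.INTER_CUBIC))
E
python3 - <<'E'
from h import *
t=cv2.imread('pics/top0.png');s=cv2.imread('pics/side0.png')
crop(t,210,190,190,110,4,'pics/tc.png');crop(s,230,210,120,130,4.5,'pics/sc.png')
E
```

```text
(no output)
```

View pics/tc.png

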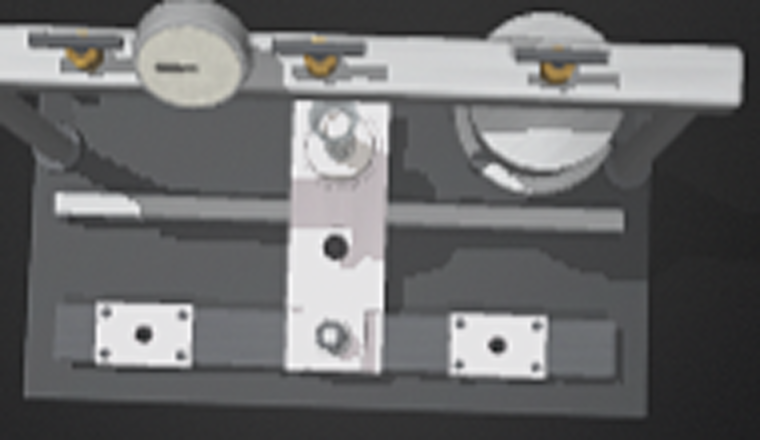

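View pics/sc.png

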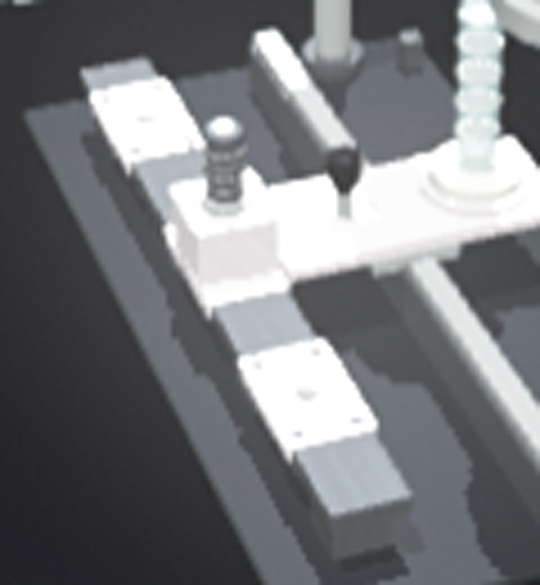

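```bash
python3 - <<'E'
from h import *
t=cv2.imread('pics/top0.png');g=cv2.cvtColor(t,cv2.COLOR_BGR2GRAY).astype(float)
def blob(u,v,r=3):
    p=g[v-r:v+r+1,u-r:u+r+1]; w=np.clip(200-p,0,None); yy,xx=np.mgrid[v-r:v+r+1,u-r:u+r+1]
    return np.array([(w*xx).sum(),(w*yy).sum()])/w.sum()
L=blob(246,273);Rr=blob(334,276); print(L,Rr)
a,b=onz('top',L,.048),onz('top',Rr,.048);print(a,b,np.linalg.norm(a-b))
d=(a-b)/np.linalg.norm(a-b);yaw=np.arctan2(-d[0],d[1]);print('yaw',yaw,np.degrees(yaw))
# base plate/bar edges etc: knob top
print('knob',onz('top',(210+335.5/4-.375,190+247.5/4-.375),.094))
def cr(X,Y):return (210+(X+.5)/4-.5,190+(Y+.5)/4-.5)
def sr(X,Y):return (230+(X+.5)/4.5-.5,210+(Y+.5)/4.5-.5)
print('pin top',onz('top',cr(329,335),.127), 'side',onz('side',sr(225,130),.127))
print('pin base', onz('top',cr(336,338),.087))
print('side R hole',onz('side',sr(308,394),.048),'L',onz('side',sr(145,119),.048))
print('knob side',onz('side',sr(345,162),.090))
print(tri(cr(329,335),sr(225,130)))
crop(t,280,260,70,30,11,'pics/tp.png')
s=cv2.imread('pics/side0.png');crop(s,262,228,50,50,12,'pics/sp.png')
E
```

```text
[245.44450549 273.14120879] [333.85843715 275.9218573 ]
[0.48916924 0.16755623 0.048     ] [ 0.48488482 -0.09077243  0.048     ] 0.25836418814067974
yaw -0.0165836101156339 -0.9501708687162816
knob [0.55065779 0.02672584 0.094     ]
pin top [0.48721154 0.02899503 0.127     ] side [0.48688366 0.02539826 0.127     ]
pin base [0.48683912 0.02544523 0.087     ]
side R hole [ 0.48481387 -0.09322426  0.048     ] L [0.48797651 0.1664139  0.048     ]
knob side [0.55249831 0.02750481 0.09      ]
(array([0.48768617, 0.02896323, 0.12459973]), np.float64(0.0007843252057450281))
```

View pics/tp.png

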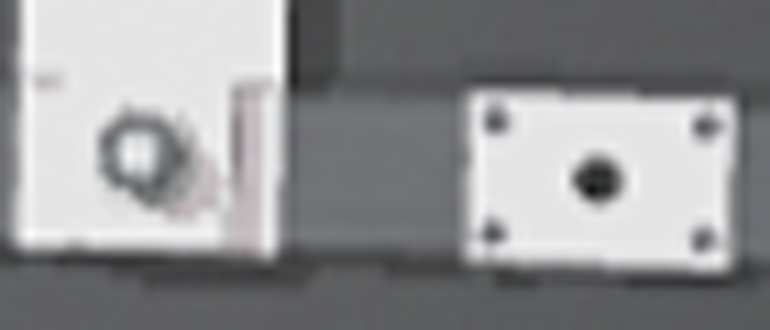

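View pics/sp.png

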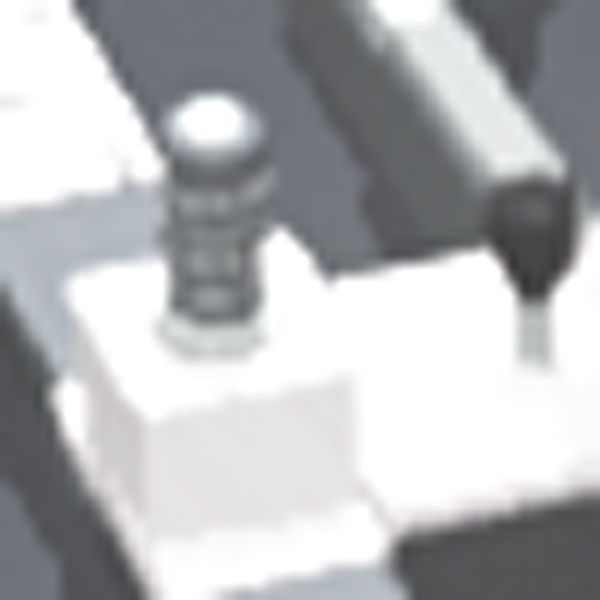

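```bash
cat >> h.py <<'E'
def info(goal=None,yaw=None):
    o=bot.get_obs(); Rm=R.from_quat(o['eef_rot']).as_matrix()
    print('t',round(o['time_s'],3),'tcp',o['tcp_pos'].round(4),'F',np.round(o['ft_force'],1),'w',round(o['grip_width']*85.4,1),'ydir deg',np.degrees(np.arctan2(Rm[1,1],Rm[0,1])).round(2))
    if goal is not None:
        print(' shift cm',(Rm.T@(np.array(goal)-o['tcp_pos'])*100).round(2))
        yaw=-0.0166
        # goal: tool x = down, y = -+rack y
        for s in(1,-1):
            y=s*np.array([-np.sin(yaw),np.cos(yaw),0]);x=np.array([0,0,-1.]);z=np.cross(x,y)
            print(' rotvec',s,R.from_matrix(Rm.T@np.c_[x,y,z]).as_rotvec().round(4))
    return o,Rm
E
python3 - <<'E'
from h import *
o,Rm=info([.487,.0275,.22]);print(Rm.round(3))
for z in(.09,.15): print(onz('top',(152,226),z))
s=cv2.imread('pics/side0.png');g=cv2.cvtColor(s,cv2.COLOR_BGR2GRAY);print(g[293:301,292:304])
E
```

```text
t 0.1 tcp [0.1886 0.4896 0.194 ] F [-0.3  0.2 -0.6] w 85.7 ydir deg 68.93
 shift cm [ -2.55 -32.39  44.46]
 rotvec 1 [-0.3512 -0.0004  0.0014]
 rotvec -1 [2.7904e+00 1.9000e-03 5.0000e-04]
[[-0.001  0.36   0.933]
 [-0.001  0.933 -0.36 ]
 [-1.    -0.001 -0.   ]]
[0.61850979 0.43525332 0.09      ]
[0.61026388 0.41520167 0.15      ]
[[255 255 255 255 255 255 255 255 255 255 255 255]
 [255 255 255 255 255 255 255 255 255 255 255 255]
 [255 255 255 255 255 255 255 255 255 255 255 255]
 [255 255 255 255 246 246 246 252 255 255 255 255]
 [255 255 255 253 226 225 228 231 246 255 255 255]
 [255 255 255 255 249 227 225 240 255 255 255 255]
 [255 255 255 255 255 255 255 255 255 255 255 255]
 [255 255 255 255 255 255 255 255 255 255 255 255]]
```

Emit:
{"method": "drive_tool", "body": {
  "increments": [
    [[-3,0,0],[0,0,0]],
    [[-3,-2.0,2.8],[-0.1,0,0]],
    [[-3,-4.1,5.6],[-0.2,0,0]],
    [[-3,-6.2,8.4],[-0.3,0,0]],
    [[-3,-8.2,11.2],[-0.351,0,0]]
  ],
  "jaw": 5.0
}}

```text
time_s: 0.52
tcp_pos: [0.2641, 0.3717, 0.2244]
eef_rot: [0.004, 0.707, -0.004, 0.707]
ft_force: [0.4, 0.3, 0.0]
grip_width: 0.586
```

```bash
python3 -c "
from h import *
info([.487,.0275,.20])"
```

```text
t 0.517 tcp [0.2641 0.3717 0.2244] F [0.4 0.3 0. ] w 50.0 ydir deg 89.38
 shift cm [  2.45 -34.17  22.67]
 rotvec 1 [ 0.0058 -0.0003  0.0005]
 rotvec -1 [-3.1358e+00 -7.0000e-04 -4.0000e-04]
```

Emit:
{"method": "drive_tool", "body": {
  "increments": [
    [[0,-3.3,2.2],[0,0,0]],
    [[0,-6.6,4.4],[0,0,0]],
    [[0,-9.9,6.6],[0,0,0]],
    [[0,-13.2,8.8],[0,0,0]],
    [[0,-16.5,11],[0,0,0]]
  ]
}}

```text
time_s: 0.93
tcp_pos: [0.3714, 0.2045, 0.2246]
eef_rot: [0.006, 0.707, -0.006, 0.707]
ft_force: [0.9, 0.2, 0.0]
grip_width: 0.585
```

Emit:
{"method": "drive_tool", "body": {
  "increments": [
    [[0,-3.3,2.2],[0,0,0]],
    [[0,-6.6,4.4],[0,0,0]],
    [[0,-9.9,6.6],[0,0,0]],
    [[0,-13.2,8.8],[0,0,0]],
    [[0,-13.2,8.8],[0,0,0]]
  ]
}}

```text
time_s: 1.35
tcp_pos: [0.4587, 0.0676, 0.2237]
eef_rot: [0.008, 0.707, -0.009, 0.707]
ft_force: [0.2, -0.1, -0.5]
grip_width: 0.582
```

Emit:
{"method": "drive_tool", "body": {
  "increments": [
    [[0,0,0],[0,0,0]],
    [[0,0,0],[0,0,0]]
  ]
}}

```text
time_s: 1.52
tcp_pos: [0.4565, 0.073, 0.2244]
eef_rot: [0.006, 0.707, -0.006, 0.707]
ft_force: [0.4, 0.0, 0.6]
grip_width: 0.585
```

```bash
python3 -c "
from h import *
info([.487,.0275,.15])
t=cams.capture('top')[:,:,::-1];s=cams.capture('side')[:,:,::-1]
cv2.imwrite('pics/s1.png',s);crop(t,210,150,200,150,4,'pics/t1.png')
"
```

```text
t 1.517 tcp [0.4565 0.073  0.2244] F [0.4 0.  0.6] w 49.9 ydir deg 89.01
 shift cm [ 7.44 -4.5   3.14]
 rotvec 1 [-0.0006 -0.001  -0.0004]
 rotvec -1 [ 3.141e+00 -6.000e-04  1.600e-03]
```

View pics/s1.png

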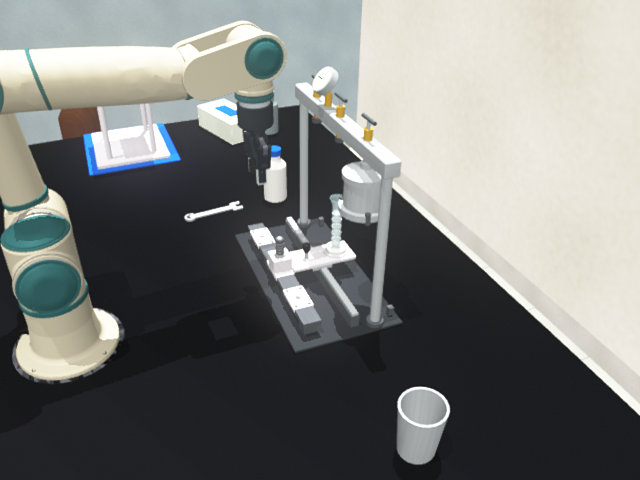

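The arm is clear of the manifold and the gripper is above and to the left of the pin. I'll move over the pin next.

Emit:
{"method": "drive_tool", "body": {
  "increments": [
    [[1,-2.5,1.6],[0,0,0]],
    [[2,-4.5,3.1],[0,0,0]],
    [[4,-4.5,3.1],[0,0,0]],
    [[6,-4.5,3.1],[0,0,0]],
    [[7,-4.5,3.1],[0,0,0]]
  ]
}}

```text
time_s: 2.03
tcp_pos: [0.4858, 0.0283, 0.1524]
eef_rot: [0.005, 0.708, -0.005, 0.706]
ft_force: [-1.1, -0.6, -0.4]
grip_width: 0.586
```

Emit:
{"method": "drive_tool", "body": {
  "increments": [
    [[0,0,0],[0,0,0]]
  ]
}}

```text
time_s: 2.12
tcp_pos: [0.4855, 0.0284, 0.1524]
eef_rot: [0.005, 0.709, -0.005, 0.706]
ft_force: [-0.3, -0.2, -0.4]
grip_width: 0.587
```

```bash
python3 -c "
from h import *
info([.487,.0275,.095])
t=cams.capture('top')[:,:,::-1];s=cams.capture('side')[:,:,::-1]
crop(s,190,130,180,180,3.3,'pics/s2.png');crop(t,210,150,200,150,4,'pics/t2.png')
"
```

```text
t 2.117 tcp [0.4855 0.0284 0.1524] F [-0.3 -0.2 -0.4] w 50.1 ydir deg 89.14
 shift cm [ 5.74 -0.09  0.18]
 rotvec 1 [ 0.0016 -0.0045 -0.0002]
 rotvec -1 [-3.14e+00  3.00e-04 -7.00e-03]
```

View pics/s2.png

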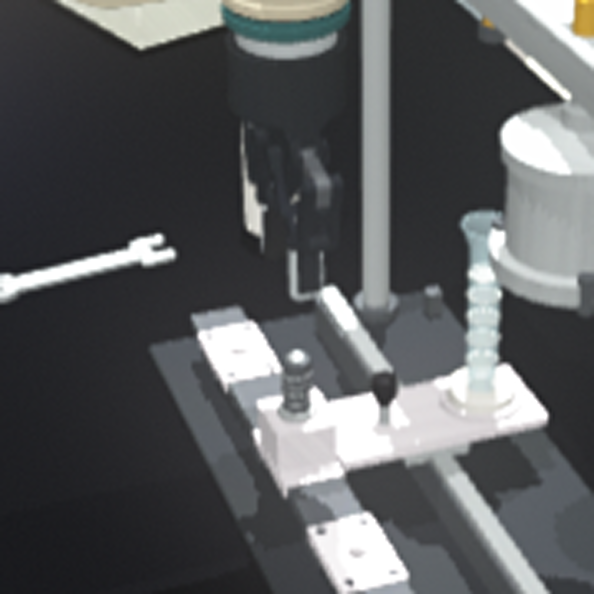

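View pics/t2.png

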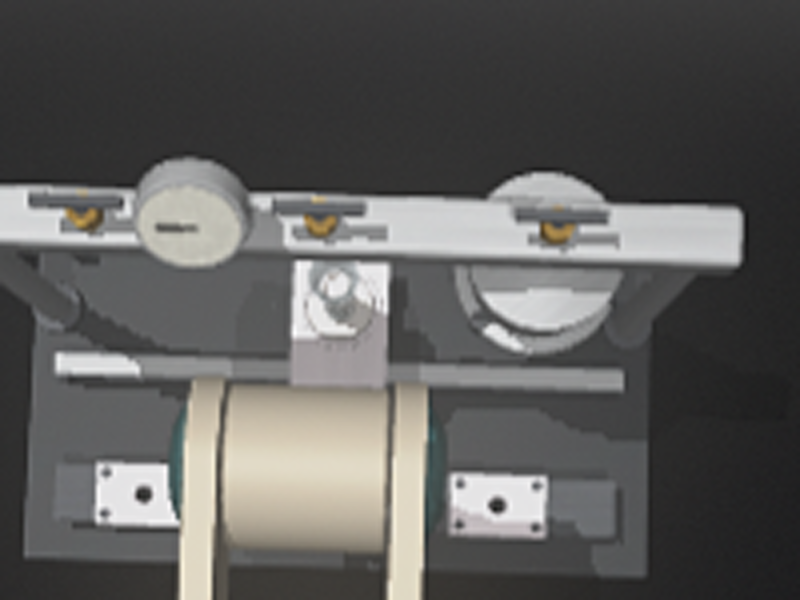

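The gripper is directly above the pin: tips at crop (305,290), pin top at (296,358) in the side view. There is clear space around it, so I'll descend.

Emit:
{"method": "drive_tool", "body": {
  "increments": [
    [[1.2,-0.1,0.15],[0,0,0]],
    [[2.4,-0.1,0.15],[0,0,0]],
    [[3.6,-0.1,0.15],[0,0,0]],
    [[4.8,-0.1,0.15],[0,0,0]],
    [[5.7,-0.1,0.15],[0,0,0]]
  ]
}}

```text
time_s: 2.63
tcp_pos: [0.4878, 0.0263, 0.0957]
eef_rot: [0.006, 0.708, -0.006, 0.706]
ft_force: [0.0, 0.0, -0.4]
grip_width: 0.587
```

Emit:
{"method": "drive_tool", "body": {
  "increments": [
    [[0,0,0],[0,0,0]],
    [[0,0,0],[0,0,0]]
  ]
}}

```text
time_s: 2.8
tcp_pos: [0.4881, 0.0263, 0.0971]
eef_rot: [0.006, 0.708, -0.006, 0.707]
ft_force: [1.0, -0.0, 0.7]
grip_width: 0.587
```

Emit:
{"method": "drive_tool", "body": {
  "increments": [
    [[0,0,0],[0,0,0]],
    [[0,0,0],[0,0,0]],
    [[0,0,0],[0,0,0]],
    [[0,0,0],[0,0,0]],
    [[0,0,0],[0,0,0]]
  ],
  "jaw": 1.5,
  "newtons": 40
}}

```text
time_s: 3.22
tcp_pos: [0.4887, 0.0263, 0.0982]
eef_rot: [0.006, 0.707, -0.006, 0.707]
ft_force: [0.7, 0.5, 0.2]
grip_width: 0.176
```

```bash
python3 -c "
from h import *
o,_=info([.487,.0275,.095]);print(o['wrist_torque'])
t=cams.capture('top')[:,:,::-1];s=cams.capture('side')[:,:,::-1]
crop(s,230,180,130,130,4.5,'pics/s3.png')
"
```

```text
t 3.217 tcp [0.4887 0.0263 0.0982] F [0.7 0.5 0.2] w 15.0 ydir deg 89.04
 shift cm [ 0.31  0.12 -0.17]
 rotvec 1 [-0.0002  0.0007 -0.0001]
 rotvec -1 [ 3.1414e+00 -1.0000e-04 -1.1000e-03]
[ 0.03604497 -0.02505067  0.04631336]
```

View pics/s3.png

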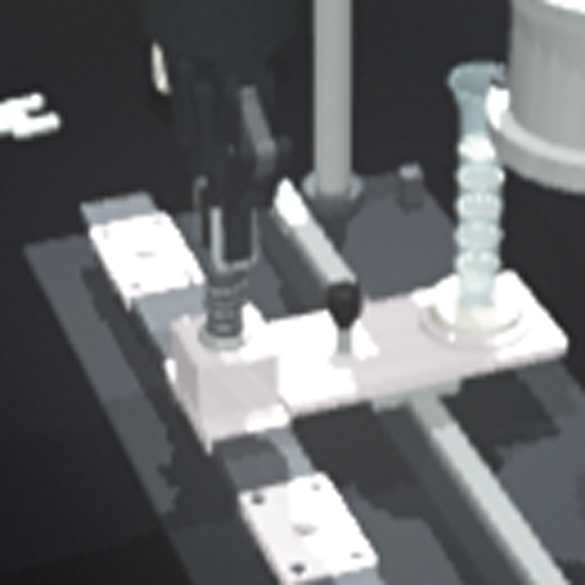

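```bash
python3 -c "
from h import *
def c(n,X):
  p=proj(n,X); return (p-[230,180])*4.5
o=bot.get_obs()
print('tcp',c('side',o['tcp_pos']),o['tcp_pos'])
for z in(.082,.087,.104,.127):print(z,c('side',[.487,.0275,z]))
K,d,_,M=cal('side')
# check ray consistency
print(onz('side',proj('side',[.487,.03,.1]),.1))
"
```

```text
tcp [227.08593381 309.56601187] [0.48858016 0.02630976 0.0979687 ]
0.082 [224.06020793 334.85667936]
0.087 [223.83927799 326.79296152]
0.104 [223.0843156  299.12393605]
0.127 [222.0535998  261.06010213]
[0.487 0.03  0.1  ]
```

```bash
python3 -c "
from h import *
s=cams.capture('side')[:,:,::-1]
g=np.clip(s.astype(float)*1.0,0,255)
g=(255*(s/255.)**0.5).astype(np.uint8)
crop(g,250,190,60,75,8,'pics/s4.png')
"
```

```text
(no output)
```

View pics/s4.png

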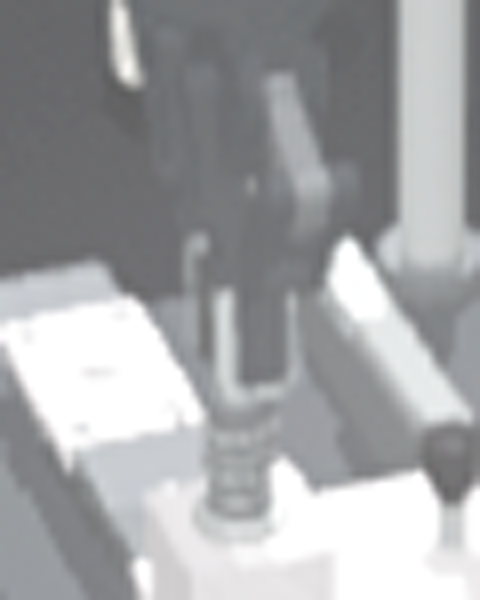

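```bash
python3 -c "
from h import *
for X in([.189,.49,.194],[.4565,.073,.2244],[.4855,.0284,.1524]):print(proj('side',X),proj('top',X))
o,v=ray('side',(281.2,238.7))
for y in(.005,.015,.02,.0263): print(o+v*(y-o[1])/v[1])
s=cv2.imread('pics/s1.png');g=(255*(s/255.)**0.5).astype(np.uint8);crop(g,230,120,60,80,7,'pics/s1c.png')
s=cv2.imread('pics/side0.png');g=(255*(s/255.)**0.5).astype(np.uint8);crop(g,70,70,80,90,6,'pics/s0c.png')
"
```

```text
[116.85324871 151.82491118] [110.20039187 385.11933849]
[258.42671118 193.41236697] [273.02159864 283.55651566]
[278.31939944 228.41386527] [291.74882443 273.61194872]
[0.48361101 0.005      0.13971938]
[0.48706055 0.015      0.13277152]
[0.48878532 0.02       0.12929759]
[0.49095853 0.0263     0.12492044]
```

View pics/s1c.png

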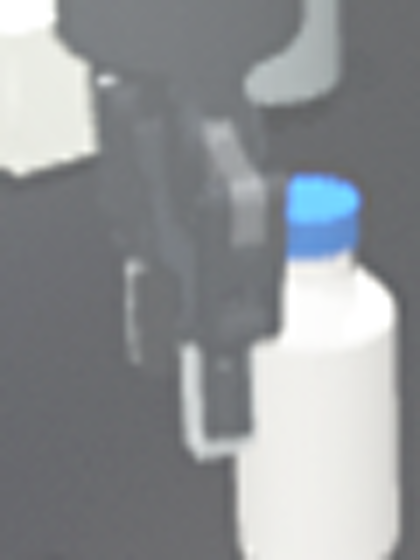

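View pics/s0c.png

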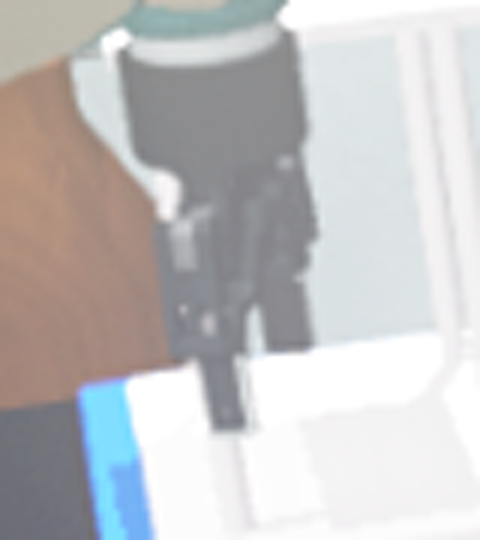

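The opening of 15.0 mm shows the jaws closed on nothing. The front pad's bottom edge is at full-image (281,239), about 0.13 m up by ray, so the tips are just above the handle, roughly 30 mm higher than the reported TCP suggests. I'll open and lower carefully, checking force and pictures.

Emit:
{"method": "drive_tool", "body": {
  "increments": [
    [[-0.5,0,0],[0,0,0]],
    [[-0.5,0,0],[0,0,0]],
    [[-0.5,0,0],[0,0,0]],
    [[-0.5,0,0],[0,0,0]]
  ],
  "jaw": 4.5
}}

```text
time_s: 3.7
tcp_pos: [0.4886, 0.0263, 0.1029]
eef_rot: [0.006, 0.707, -0.006, 0.707]
ft_force: [1.0, 0.2, -0.0]
grip_width: 0.531
```

Emit:
{"method": "drive_tool", "body": {
  "increments": [
    [[0.5,0,0],[0,0,0]],
    [[1,0,0],[0,0,0]],
    [[1.5,0,0],[0,0,0]],
    [[2,0,0],[0,0,0]],
    [[2,0,0],[0,0,0]]
  ]
}}

```text
time_s: 4.12
tcp_pos: [0.4876, 0.0263, 0.0811]
eef_rot: [0.006, 0.708, -0.006, 0.706]
ft_force: [-1.2, -0.0, 0.0]
grip_width: 0.528
```

```bash
python3 -c "
from h import *
o,_=info();print(o['qpos'])
s=cams.capture('side')[:,:,::-1]
g=(255*(s/255.)**0.5).astype(np.uint8)
crop(g,250,190,60,75,8,'pics/s5.png')
"
```

```text
t 4.117 tcp [0.4876 0.0263 0.0811] F [-1.2 -0.   0. ] w 45.1 ydir deg 89.03
[-2.17612983e-02  1.88727279e-02  1.66449904e+00  9.07471258e-05
  1.46092285e+00 -1.57570842e+00]
```

View pics/s5.png

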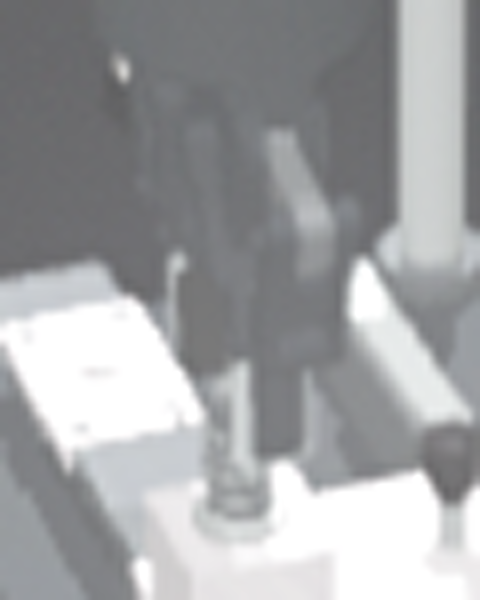

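The fingers now straddle the upper handle: rear tip near crop (210,365), front tip (280,455). The tips are about 14 mm below the handle top, so I'll go 12 mm lower and close.

Emit:
{"method": "drive_tool", "body": {
  "increments": [
    [[0.4,0,0],[0,0,0]],
    [[0.8,0,0],[0,0,0]],
    [[1.2,0,-0.1],[0,0,0]],
    [[1.2,0,-0.1],[0,0,0]]
  ]
}}

```text
time_s: 4.5
tcp_pos: [0.4868, 0.0264, 0.0697]
eef_rot: [0.006, 0.708, -0.006, 0.706]
ft_force: [-0.1, -0.4, 0.3]
grip_width: 0.523
```

Emit:
{"method": "drive_tool", "body": {
  "increments": [
    [[0,0,0],[0,0,0]],
    [[0,0,0],[0,0,0]],
    [[0,0,0],[0,0,0]],
    [[0,0,0],[0,0,0]],
    [[0,0,0],[0,0,0]]
  ],
  "jaw": 1.7,
  "newtons": 40
}}

```text
time_s: 4.92
tcp_pos: [0.4877, 0.0267, 0.0712]
eef_rot: [0.006, 0.707, -0.006, 0.707]
ft_force: [0.1, 2.7, 2.0]
grip_width: 0.216
```

```bash
python3 -c "
from h import *
o,_=info();print(o['qpos'],o['wrist_torque'])
s=cams.capture('side')[:,:,::-1]
g=(255*(s/255.)**0.5).astype(np.uint8)
crop(g,250,190,60,75,8,'pics/s6.png')
"
```

```text
t 4.917 tcp [0.4877 0.0267 0.0712] F [0.1 2.7 2. ] w 18.5 ydir deg 89.05
[-2.14044486e-02  2.58542180e-02  1.67798465e+00  8.45593845e-04
  1.43695993e+00 -1.57575672e+00] [0.70799372 0.01798156 0.02312998]
```

View pics/s6.png

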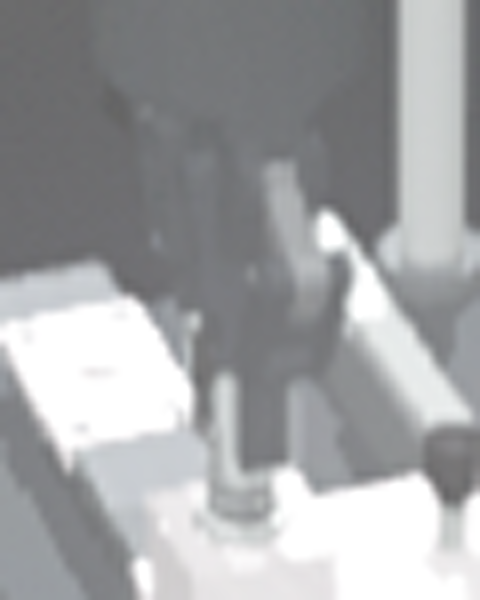

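The pads now hold the handle's lower half: front pad bottom at (262,465), collar at (235,530), opening 18.5 mm, with a small lateral force. I'll firm up the grip.

Emit:
{"method": "drive_tool", "body": {
  "increments": [
    [[0,0.05,0],[0,0,0]],
    [[0,0.05,0],[0,0,0]],
    [[0,0.05,0],[0,0,0]]
  ],
  "jaw": 0.8,
  "newtons": 50
}}

```text
time_s: 5.22
tcp_pos: [0.4878, 0.0268, 0.0712]
eef_rot: [0.006, 0.707, -0.006, 0.707]
ft_force: [-0.5, 0.8, 4.9]
grip_width: 0.211
```

Emit:
{"method": "drive_tool", "body": {
  "increments": [
    [[-0.15,0,0],[0,0,0]],
    [[-0.3,0,0],[0,0,0]],
    [[-0.45,0,0],[0,0,0]],
    [[-0.6,0,0],[0,0,0]],
    [[-0.75,0,0],[0,0,0]]
  ]
}}

```text
time_s: 5.63
tcp_pos: [0.486, 0.0268, 0.0756]
eef_rot: [0.006, 0.709, -0.006, 0.706]
ft_force: [5.2, 2.4, -17.0]
grip_width: 0.21
```

Emit:
{"method": "drive_tool", "body": {
  "increments": [
    [[-0.25,0,0],[0,0,0]],
    [[-0.5,0,0],[0,0,0]],
    [[-0.75,0,0],[0,0,0]],
    [[-1.0,0,0],[0,0,0]],
    [[-1.25,0,0],[0,0,0]]
  ]
}}

```text
time_s: 6.05
tcp_pos: [0.4877, 0.0267, 0.0916]
eef_rot: [0.006, 0.707, -0.006, 0.707]
ft_force: [0.5, -0.3, -4.8]
grip_width: 0.204
```

```bash
python3 -c "
from h import *
o,_=info();print(o['wrist_torque'])
s=cams.capture('side')[:,:,::-1]
g=(255*(s/255.)**0.5).astype(np.uint8)
crop(g,250,190,90,75,7,'pics/s7.png')
"
```

```text
t 6.05 tcp [0.4877 0.0267 0.0916] F [ 0.5 -0.3 -4.8] w 17.5 ydir deg 89.03
[ 0.07595331 -0.02790478  0.0198925 ]
```

View pics/s7.png

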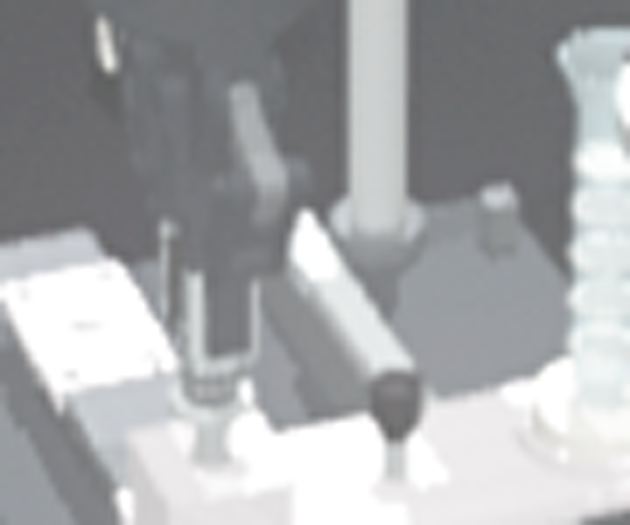

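The detent let go at 17 N. The collar is clear of the lug at crop (210,405) and the shank shows below it, so the pin is moving with the gripper. Another 10 mm up.

Emit:
{"method": "drive_tool", "body": {
  "increments": [
    [[-0.25,0,0],[0,0,0]],
    [[-0.5,0,0],[0,0,0]],
    [[-0.75,0,0],[0,0,0]],
    [[-1.0,0,0],[0,0,0]],
    [[-1.0,0,0],[0,0,0]]
  ]
}}

```text
time_s: 6.52
tcp_pos: [0.4881, 0.0267, 0.102]
eef_rot: [0.006, 0.706, -0.006, 0.708]
ft_force: [-0.1, 0.1, 0.9]
grip_width: 0.212
```

Emit:
{"method": "drive_tool", "body": {
  "increments": [
    [[0,0,0],[0,0,0]]
  ]
}}

```text
time_s: 6.6
tcp_pos: [0.4881, 0.0267, 0.1019]
eef_rot: [0.006, 0.706, -0.006, 0.708]
ft_force: [0.3, -0.0, -2.9]
grip_width: 0.212
```

```bash
python3 -c "
from h import *
o,_=info();print(o['wrist_torque'])
s=cams.capture('side')[:,:,::-1]
g=(255*(s/255.)**0.5).astype(np.uint8)
crop(g,250,190,90,75,7,'pics/s8.png')
"
```

```text
t 6.6 tcp [0.4881 0.0267 0.1019] F [ 0.3 -0.  -2.9] w 18.1 ydir deg 89.04
[ 0.01730318  0.08481713 -0.00570696]
```

View pics/s8.png

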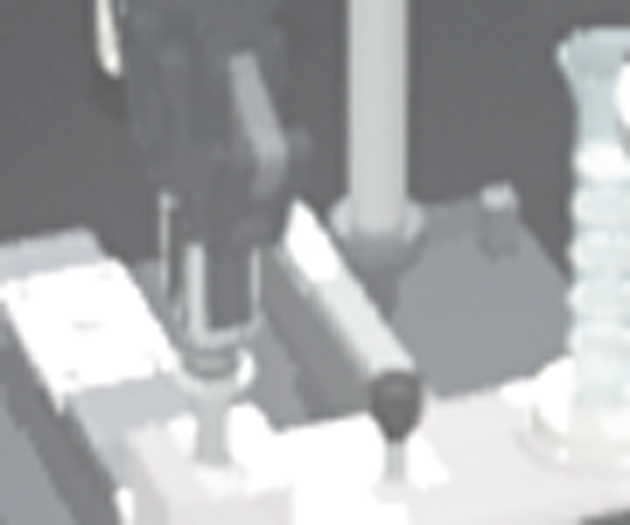

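The collar is at (212,383), about 30 mm up, with the shank still in the lug. I'll slide slowly toward −y.

Emit:
{"method": "drive_tool", "body": {
  "increments": [
    [[0,-0.1,0],[0,0,0]],
    [[0,-0.3,0],[0,0,0]],
    [[0,-0.6,0],[0,0,0]],
    [[0,-0.9,0],[0,0,0]],
    [[0,-1.2,0],[0,0,0]]
  ]
}}

```text
time_s: 7.07
tcp_pos: [0.4875, 0.0147, 0.101]
eef_rot: [0.006, 0.707, -0.006, 0.707]
ft_force: [0.6, 2.4, 1.4]
grip_width: 0.213
```

Emit:
{"method": "drive_tool", "body": {
  "increments": [
    [[0,-0.3,0],[0,0,0]],
    [[0,-0.6,0],[0,0,0]],
    [[0,-0.9,0],[0,0,0]],
    [[0,-1.2,0],[0,0,0]],
    [[0,-1.5,0],[0,0,0]]
  ]
}}

```text
time_s: 7.48
tcp_pos: [0.4872, -0.0005, 0.101]
eef_rot: [0.006, 0.707, -0.006, 0.707]
ft_force: [0.0, 2.4, 3.1]
grip_width: 0.21
```

```bash
python3 -c "
from h import *
o,_=info();print(o['wrist_torque'])
print('side hole',onz('side',(297.9,297.0),.048))
s=cams.capture('side')[:,:,::-1]
cv2.imwrite('pics/s9.png',s)
"
```

```text
t 7.483 tcp [ 0.4872 -0.0005  0.101 ] F [0.  2.4 3.1] w 17.9 ydir deg 89.03
[ 0.60810777 -0.07117016  0.00208414]
side hole [ 0.48470789 -0.09256828  0.048     ]
```

View pics/s9.png

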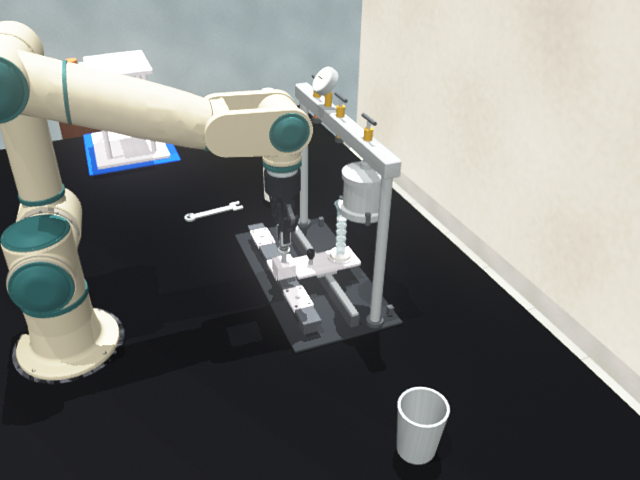

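The carriage follows with 2.4 N of drag, and the receiver stands upright at (341,240). I'll continue.

Emit:
{"method": "drive_tool", "body": {
  "increments": [
    [[0,-0.3,0],[0,0,0]],
    [[0,-0.6,0],[0,0,0]],
    [[0,-0.9,0],[0,0,0]],
    [[0,-1.2,0],[0,0,0]],
    [[0,-1.5,0],[0,0,0]]
  ]
}}

```text
time_s: 7.95
tcp_pos: [0.4869, -0.0155, 0.1009]
eef_rot: [0.006, 0.707, -0.006, 0.707]
ft_force: [-0.4, 2.2, 5.0]
grip_width: 0.211
```

Emit:
{"method": "drive_tool", "body": {
  "increments": [
    [[0,-0.3,0],[0,0,0]],
    [[0,-0.6,0],[0,0,0]],
    [[0,-0.9,0],[0,0,0]],
    [[0,-1.2,0],[0,0,0]],
    [[0,-1.5,0],[0,0,0]]
  ]
}}

```text
time_s: 8.37
tcp_pos: [0.4866, -0.0305, 0.1009]
eef_rot: [0.006, 0.707, -0.006, 0.707]
ft_force: [0.5, 3.3, 5.2]
grip_width: 0.213
```

Emit:
{"method": "drive_tool", "body": {
  "increments": [
    [[0,-0.3,0],[0,0,0]],
    [[0,-0.6,0],[0,0,0]],
    [[0,-0.9,0],[0,0,0]],
    [[0,-1.2,0],[0,0,0]],
    [[0,-1.5,0],[0,0,0]]
  ]
}}

```text
time_s: 8.78
tcp_pos: [0.4863, -0.0455, 0.1009]
eef_rot: [0.006, 0.707, -0.006, 0.707]
ft_force: [1.0, 3.1, 3.8]
grip_width: 0.209
```

Emit:
{"method": "drive_tool", "body": {
  "increments": [
    [[0,-0.3,0],[0,0,0]],
    [[0,-0.6,0],[0,0,0]],
    [[0,-0.9,0],[0,0,0]],
    [[0,-1.2,0],[0,0,0]],
    [[0,-1.5,0],[0,0,0]]
  ]
}}

```text
time_s: 9.2
tcp_pos: [0.4861, -0.0604, 0.1009]
eef_rot: [0.006, 0.707, -0.006, 0.707]
ft_force: [-0.1, 2.8, 5.4]
grip_width: 0.21
```

Emit:
{"method": "drive_tool", "body": {
  "increments": [
    [[0,-0.3,0],[0,0,0]],
    [[0,-0.6,0],[0,0,0]],
    [[0,-0.9,0],[0,0,0]],
    [[0,-1.2,0],[0,0,0]],
    [[0,-1.5,0],[0,0,0]]
  ]
}}

```text
time_s: 9.62
tcp_pos: [0.4858, -0.0754, 0.1009]
eef_rot: [0.006, 0.707, -0.006, 0.707]
ft_force: [0.3, 2.8, 5.6]
grip_width: 0.209
```

Emit:
{"method": "drive_tool", "body": {
  "increments": [
    [[0,-0.3,0],[0,0,0]],
    [[0,-0.6,0],[0,0,0]],
    [[0,-0.9,0],[0,0,0]],
    [[0,-1.1,0],[0,0,0]],
    [[0,-1.2,0],[0,0,0]]
  ]
}}

```text
time_s: 10.03
tcp_pos: [0.4856, -0.0876, 0.1008]
eef_rot: [0.006, 0.707, -0.006, 0.707]
ft_force: [0.6, 2.8, 5.2]
grip_width: 0.212
```

Emit:
{"method": "drive_tool", "body": {
  "increments": [
    [[0,0,0],[0,0,0]],
    [[0,0,0],[0,0,0]]
  ]
}}

```text
time_s: 10.2
tcp_pos: [0.4856, -0.0877, 0.1009]
eef_rot: [0.006, 0.707, -0.006, 0.707]
ft_force: [0.5, 2.1, 5.0]
grip_width: 0.208
```

```bash
python3 -c "
from h import *
o,_=info();print(o['wrist_torque'])
s=cams.capture('side')[:,:,::-1];t=cams.capture('top')[:,:,::-1]
cv2.imwrite('pics/s10f.png',s);cv2.imwrite('pics/t10f.png',t)
crop(s,240,190,140,140,4.2,'pics/s10.png');crop(t,210,150,200,150,4,'pics/t10.png')
"
```

```text
t 10.2 tcp [ 0.4856 -0.0877  0.1009] F [0.5 2.1 5. ] w 17.7 ydir deg 89.02
[ 0.30163402 -0.07632868  0.03843946]
```

View pics/s10.png

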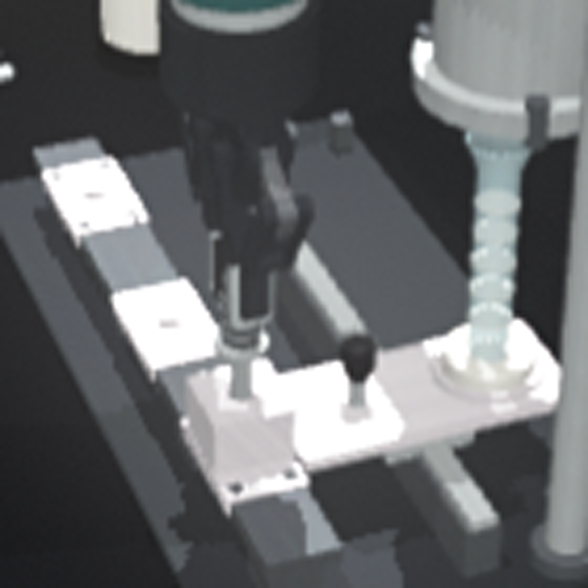

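View pics/t10.png

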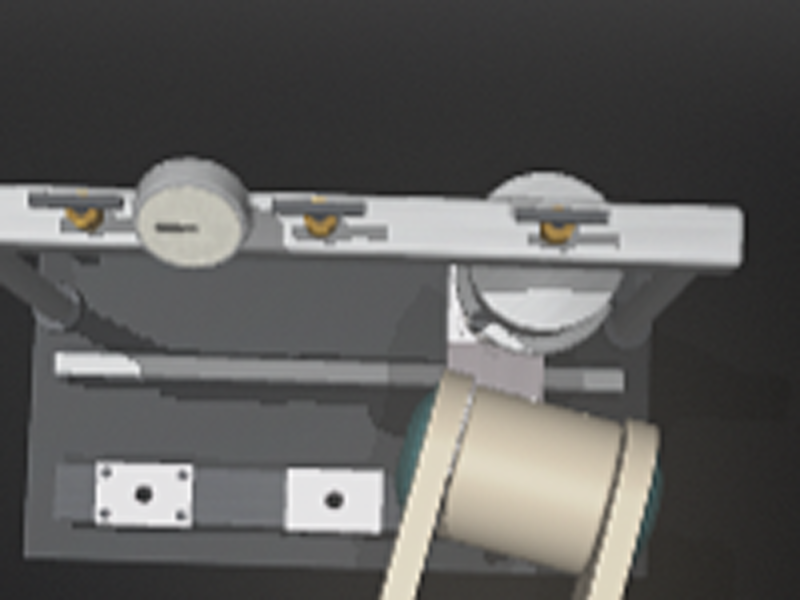

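The receiver is upright and nearly under the cell. The middle plate's hole is now bare in the top crop at (334,500), so I can measure the hole spacing directly.

```bash
python3 - <<'E'
from h import *
def blob(g,u,v,r=3):
    p=g[v-r:v+r+1,u-r:u+r+1]; w=np.clip(200-p,0,None); yy,xx=np.mgrid[v-r:v+r+1,u-r:u+r+1]
    return np.array([(w*xx).sum(),(w*yy).sum()])/w.sum()
g0=cv2.cvtColor(cv2.imread('pics/top0.png'),cv2.COLOR_BGR2GRAY).astype(float)
g1=cv2.cvtColor(cv2.imread('pics/t10f.png'),cv2.COLOR_BGR2GRAY).astype(float)
R0=blob(g0,334,276);L0=blob(g0,245,273);L1=blob(g1,245,273);M1=blob(g1,293,275)
print(R0,L0,L1,M1)
r,l,m=[onz('top',p,.048) for p in(R0,L0,M1)]
print(r,l,m,'m-r',np.linalg.norm(m-r),'m-l',np.linalg.norm(m-l))
# side
s0=cv2.cvtColor(cv2.imread('pics/side0.png'),cv2.COLOR_BGR2GRAY).astype(float)
s1=cv2.cvtColor(cv2.imread('pics/s10f.png'),cv2.COLOR_BGR2GRAY).astype(float)
def bs(g,u,v,r=3):
    p=g[v-r:v+r+1,u-r:u+r+1]; w=np.clip(250-p,0,None); yy,xx=np.mgrid[v-r:v+r+1,u-r:u+r+1]
    return np.array([(w*xx).sum(),(w*yy).sum()])/w.sum()
rs=bs(s0,298,297);ms=bs(s1,280,267);ls=bs(s0,262,236);print(rs,ms,ls)
a,b,c=[onz('side',p,.048) for p in(rs,ms,ls)];print(a,b,c,np.linalg.norm(a-b),np.linalg.norm(c-b))
E
```

```text
[333.85843715 275.9218573 ] [245.44450549 273.14120879] [245.44231821 273.14488792] [293.08119891 274.65504087]
[ 0.48488482 -0.09077243  0.048     ] [0.48916924 0.16755623 0.048     ] [0.48685011 0.02828057 0.048     ] m-r 0.11906922259684419 m-l 0.1392949662064536
[297.55757576 297.28484848] [279.60240964 266.64257028] [261.60869565 236.        ]
[ 0.48366788 -0.09319946  0.048     ] [0.48555735 0.02705475 0.048     ] [0.4875312  0.16686664 0.048     ] 0.12026905875733673 0.13982582375029287
```

Hole spacing is 119.1 mm from the top view and 120.3 mm from the side, both inside the 119–141 range. I'll move 5 mm more (total ≈119.4 mm), then feel with the pin.

Emit:
{"method": "drive_tool", "body": {
  "increments": [
    [[0,-0.15,0],[0,0,0]],
    [[0,-0.3,0],[0,0,0]],
    [[0,-0.45,0],[0,0,0]],
    [[0,-0.5,0],[0,0,0]],
    [[0,-0.5,0],[0,0,0]]
  ],
  "newtons": 30
}}

```text
time_s: 10.72
tcp_pos: [0.4855, -0.0922, 0.1009]
eef_rot: [0.006, 0.707, -0.006, 0.707]
ft_force: [0.3, 2.8, 4.4]
grip_width: 0.21
```

Emit:
{"method": "drive_tool", "body": {
  "increments": [
    [[0.1,0,0],[0,0,0]],
    [[0.2,0,0],[0,0,0]],
    [[0.3,0,0],[0,0,0]],
    [[0.4,0,0],[0,0,0]]
  ]
}}

```text
time_s: 11.05
tcp_pos: [0.4851, -0.092, 0.0959]
eef_rot: [0.006, 0.708, -0.006, 0.707]
ft_force: [-0.1, 1.4, 1.6]
grip_width: 0.209
```

Emit:
{"method": "drive_tool", "body": {
  "increments": [
    [[0.1,0,0],[0,0,0]],
    [[0.2,0,0],[0,0,0]]
  ]
}}

```text
time_s: 11.22
tcp_pos: [0.4854, -0.092, 0.0945]
eef_rot: [0.006, 0.707, -0.006, 0.707]
ft_force: [0.3, 2.6, 3.9]
grip_width: 0.212
```

Emit:
{"method": "drive_tool", "body": {
  "increments": [
    [[0.1,0,0],[0,0,0]]
  ]
}}

```text
time_s: 11.3
tcp_pos: [0.4856, -0.0921, 0.0939]
eef_rot: [0.006, 0.707, -0.006, 0.707]
ft_force: [-0.0, 2.6, -2.2]
grip_width: 0.21
```

Emit:
{"method": "drive_tool", "body": {
  "increments": [
    [[0.1,-0.04,0],[0,0,0]],
    [[0.1,-0.04,0],[0,0,0]]
  ]
}}

```text
time_s: 11.47
tcp_pos: [0.4855, -0.0926, 0.0927]
eef_rot: [0.006, 0.707, -0.006, 0.707]
ft_force: [1.3, 1.7, 1.8]
grip_width: 0.209
```

Emit:
{"method": "drive_tool", "body": {
  "increments": [
    [[0.1,0,0],[0,0,0]],
    [[0.1,0,0],[0,0,0]]
  ]
}}

```text
time_s: 11.63
tcp_pos: [0.4854, -0.0925, 0.0916]
eef_rot: [0.006, 0.707, -0.006, 0.707]
ft_force: [-0.2, 2.2, 0.5]
grip_width: 0.212
```

Emit:
{"method": "drive_tool", "body": {
  "increments": [
    [[0.1,0,0],[0,0,0]],
    [[0.1,0,0],[0,0,0]]
  ]
}}

```text
time_s: 11.8
tcp_pos: [0.4852, -0.0925, 0.0903]
eef_rot: [0.006, 0.707, -0.006, 0.707]
ft_force: [0.4, 2.2, -0.8]
grip_width: 0.214
```

No contact at the height where the plate top would stop the pin (≈0.095), so the tip seems to be in the hole. I'll continue gently.

Emit:
{"method": "drive_tool", "body": {
  "increments": [
    [[0.1,0,0],[0,0,0]],
    [[0.2,0,0],[0,0,0]],
    [[0.3,0,0],[0,0,0]]
  ]
}}

```text
time_s: 12.05
tcp_pos: [0.4855, -0.0925, 0.0878]
eef_rot: [0.006, 0.707, -0.006, 0.707]
ft_force: [0.7, 1.9, 0.8]
grip_width: 0.209
```

Emit:
{"method": "drive_tool", "body": {
  "increments": [
    [[0.1,0,0],[0,0,0]],
    [[0.2,0,0],[0,0,0]],
    [[0.3,0,0],[0,0,0]]
  ]
}}

```text
time_s: 12.3
tcp_pos: [0.486, -0.0926, 0.0856]
eef_rot: [0.006, 0.707, -0.006, 0.708]
ft_force: [0.2, 3.3, 0.7]
grip_width: 0.212
```

```bash
python3 -c "
from h import *
o,_=info();print(o['wrist_torque'])
s=cams.capture('side')[:,:,::-1]
g=(255*(s/255.)**0.5).astype(np.uint8)
crop(g,265,230,90,75,7,'pics/s11.png')
"
```

```text
t 12.3 tcp [ 0.486  -0.0926  0.0856] F [0.2 3.3 0.7] w 18.1 ydir deg 89.04
[0.67266404 0.12133879 0.02079747]
```

View pics/s11.png

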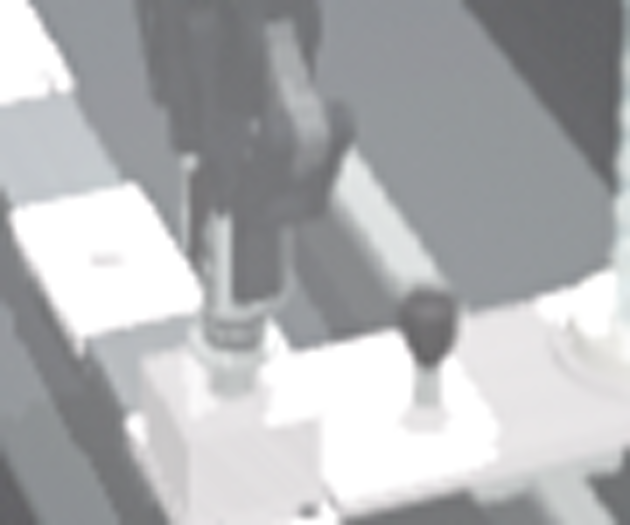

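The collar is at (232,355), just above the lug, and its spacing from the pads is unchanged, so the pin has not slipped in the grip and is going in. Continuing.

Emit:
{"method": "drive_tool", "body": {
  "increments": [
    [[0.1,0,0],[0,0,0]],
    [[0.2,0,0],[0,0,0]],
    [[0.3,0,0],[0,0,0]]
  ]
}}

```text
time_s: 12.6
tcp_pos: [0.4854, -0.0925, 0.0815]
eef_rot: [0.006, 0.707, -0.006, 0.707]
ft_force: [0.4, 2.4, 3.9]
grip_width: 0.209
```

Emit:
{"method": "drive_tool", "body": {
  "increments": [
    [[0.1,0,0],[0,0,0]],
    [[0.2,0,0],[0,0,0]],
    [[0.3,0,0],[0,0,0]]
  ]
}}

```text
time_s: 12.85
tcp_pos: [0.4854, -0.0925, 0.0786]
eef_rot: [0.006, 0.707, -0.006, 0.707]
ft_force: [0.0, 2.2, 3.8]
grip_width: 0.212
```

Emit:
{"method": "drive_tool", "body": {
  "increments": [
    [[0.1,0,0],[0,0,0]],
    [[0.2,0,0],[0,0,0]]
  ]
}}

```text
time_s: 13.02
tcp_pos: [0.4855, -0.0925, 0.0767]
eef_rot: [0.006, 0.707, -0.006, 0.707]
ft_force: [0.0, 2.6, 2.2]
grip_width: 0.21
```

Emit:
{"method": "drive_tool", "body": {
  "increments": [
    [[0.1,0,0],[0,0,0]],
    [[0.2,0,0],[0,0,0]]
  ]
}}

```text
time_s: 13.18
tcp_pos: [0.4852, -0.0925, 0.0742]
eef_rot: [0.006, 0.707, -0.006, 0.707]
ft_force: [0.7, 2.3, -0.4]
grip_width: 0.211
```

Emit:
{"method": "drive_tool", "body": {
  "increments": [
    [[0.1,0,0],[0,0,0]],
    [[0.2,0,0],[0,0,0]]
  ]
}}

```text
time_s: 13.35
tcp_pos: [0.4854, -0.0925, 0.0726]
eef_rot: [0.006, 0.707, -0.006, 0.707]
ft_force: [0.4, 2.2, -0.2]
grip_width: 0.212
```

```bash
python3 -c "
from h import *
o,_=info();print(o['wrist_torque'])
s=cams.capture('side')[:,:,::-1]
g=(255*(s/255.)**0.5).astype(np.uint8)
crop(g,265,230,90,75,7,'pics/s12.png')
"
```

```text
t 13.35 tcp [ 0.4854 -0.0925  0.0726] F [ 0.4  2.2 -0.2] w 18.1 ydir deg 89.04
[ 0.4917525  -0.12054157 -0.04217724]
```

View pics/s12.png

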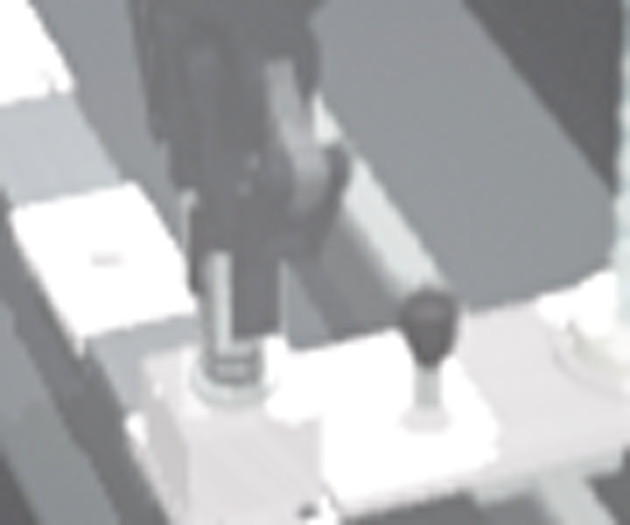

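The collar is almost on the lug. I'll take the last couple of millimetres until it seats.

Emit:
{"method": "drive_tool", "body": {
  "increments": [
    [[0.1,0,0],[0,0,0]],
    [[0.1,0,0],[0,0,0]]
  ]
}}

```text
time_s: 13.57
tcp_pos: [0.4854, -0.0926, 0.0716]
eef_rot: [0.006, 0.707, -0.006, 0.707]
ft_force: [0.7, 1.3, -1.8]
grip_width: 0.21
```

Emit:
{"method": "drive_tool", "body": {
  "increments": [
    [[0.05,0,0],[0,0,0]],
    [[0.05,0,0],[0,0,0]]
  ]
}}

```text
time_s: 13.73
tcp_pos: [0.4855, -0.0925, 0.0713]
eef_rot: [0.006, 0.707, -0.006, 0.707]
ft_force: [0.9, 1.9, 0.2]
grip_width: 0.21
```

Emit:
{"method": "drive_tool", "body": {
  "increments": [
    [[0.05,0,0],[0,0,0]],
    [[0.05,0,0],[0,0,0]]
  ]
}}

```text
time_s: 13.9
tcp_pos: [0.4856, -0.0926, 0.0712]
eef_rot: [0.006, 0.707, -0.006, 0.707]
ft_force: [-0.5, 3.3, 3.2]
grip_width: 0.212
```

Emit:
{"method": "drive_tool", "body": {
  "increments": [
    [[0.1,0,0],[0,0,0]],
    [[0.1,0,0],[0,0,0]],
    [[0.1,0,0],[0,0,0]]
  ]
}}

```text
time_s: 14.15
tcp_pos: [0.4859, -0.0926, 0.0711]
eef_rot: [0.006, 0.707, -0.006, 0.708]
ft_force: [-3.8, 4.8, 9.8]
grip_width: 0.207
```

```bash
python3 -c "
from h import *
o,_=info();print(o['wrist_torque'])"
```

```text
t 14.15 tcp [ 0.4859 -0.0926  0.0711] F [-3.8  4.8  9.8] w 17.7 ydir deg 89.04
[ 0.71063394  0.58978249 -0.00643265]
```

There is a hard stop at the same height as the home pose at the start (0.0712), with 10 N. I'll relax the push, open, and check.

Emit:
{"method": "drive_tool", "body": {
  "increments": [
    [[-0.12,0.05,0],[0,0,0]],
    [[-0.12,0.05,0],[0,0,0]]
  ]
}}

```text
time_s: 14.32
tcp_pos: [0.4856, -0.0924, 0.0712]
eef_rot: [0.006, 0.707, -0.006, 0.707]
ft_force: [0.2, 2.4, 2.7]
grip_width: 0.211
```

Emit:
{"method": "drive_tool", "body": {
  "increments": [
    [[0,0,0],[0,0,0]],
    [[0,0,0],[0,0,0]],
    [[0,0,0],[0,0,0]],
    [[0,0,0],[0,0,0]]
  ],
  "jaw": 4.5
}}

```text
time_s: 14.65
tcp_pos: [0.4854, -0.0922, 0.0707]
eef_rot: [0.006, 0.707, -0.006, 0.707]
ft_force: [-0.5, -0.1, 0.2]
grip_width: 0.528
```

Emit:
{"method": "drive_tool", "body": {
  "increments": [
    [[-0.8,0,0],[0,0,0]],
    [[-2,0,0],[0,0,0]],
    [[-3.2,0,0],[0,0,0]],
    [[-4.4,0,0],[0,0,0]],
    [[-5.6,0,0],[0,0,0]]
  ]
}}

```text
time_s: 15.07
tcp_pos: [0.4859, -0.0921, 0.1291]
eef_rot: [0.006, 0.707, -0.006, 0.708]
ft_force: [-1.0, 0.1, -0.9]
grip_width: 0.522
```

Emit:
{"method": "drive_tool", "body": {
  "increments": [
    [[-1.5,0,0],[0,0,0]],
    [[-3,0,0],[0,0,0]],
    [[-4.5,0,0],[0,0,0]],
    [[-4.5,0,-2],[0,0,0]],
    [[-4.5,0,-4],[0,0,0]]
  ]
}}

```text
time_s: 15.48
tcp_pos: [0.4459, -0.0915, 0.1741]
eef_rot: [0.006, 0.706, -0.006, 0.708]
ft_force: [-1.5, 0.0, -0.7]
grip_width: 0.528
```

```bash
python3 -c "
from h import *
info()
s=cams.capture('side')[:,:,::-1];t=cams.capture('top')[:,:,::-1]
cv2.imwrite('pics/s13f.png',s)
crop(s,250,200,140,130,5,'pics/s13.png')
cv2.imwrite('pics/t13f.png',t)
"
```

```text
t 15.483 tcp [ 0.4459 -0.0915  0.1741] F [-1.5  0.  -0.7] w 45.1 ydir deg 89.06
```

View pics/s13.png

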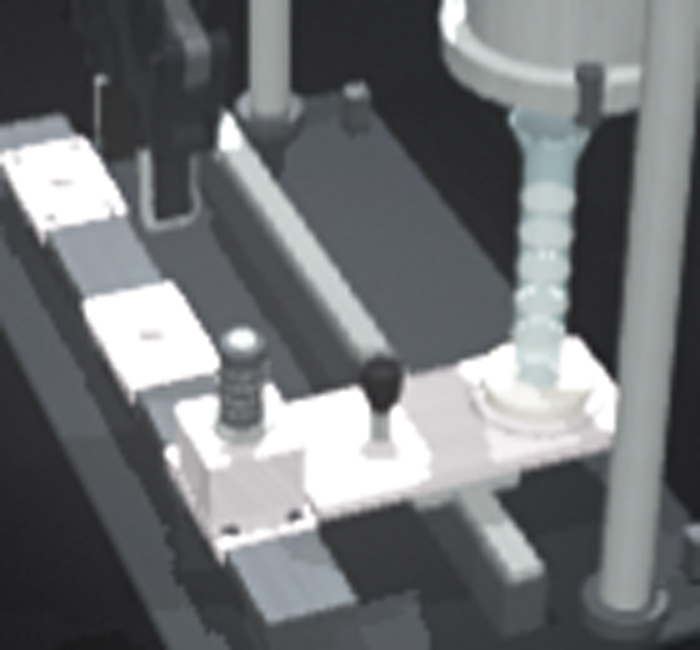

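View pics/s13f.png

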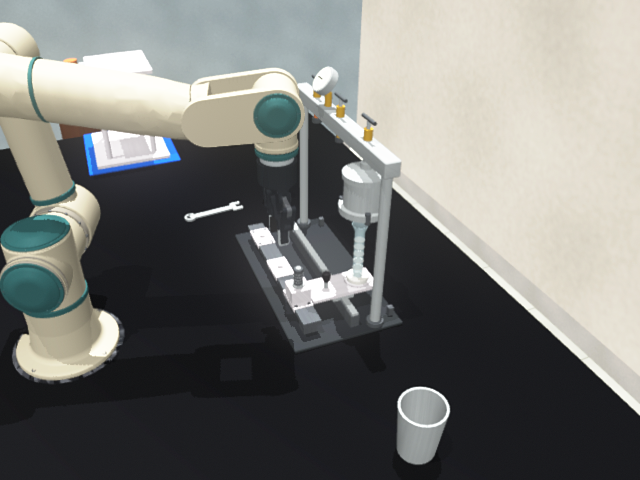

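The arm is clear. The collar sits on the lug at (242,432), the receiver is in its ring under the outlet, and the bottle, cup and wrench look unmoved. I'll do numeric checks of pin height, receiver tilt and tool clearance.

```bash
python3 - <<'E'
from h import *
pin=np.array([.4849,-.0915])  # hole est. top/side mean
c=lambda p:((p-np.array([250,200]))*5).round(1)
for z in(.082,.087,.127,.131,.137):print(z,c(proj('side',[.4848,-.092,z])))
x=np.array([.9999,-.0166])*.14+[.4848,-.092]
for z in(.058,.072,.204):print('rec',z,c(proj('side',[*x,z])))
m=np.array([.48685,.0283]); 
w=m+np.array([.9999,-.0166])*.14+np.array([.0166,.9999])*-.130
print('outlet proj',c(proj('side',[*w,.222])))
t=cv2.imread('pics/t13f.png')
crop(t,210,150,200,150,4,'pics/t13.png')
s0=cv2.imread('pics/side0.png').astype(int);s1=cv2.imread('pics/s13f.png').astype(int);t0=cv2.imread('pics/top0.png').astype(int)
for n,a,b,bx in(('bottleT',t0,t,(135,205,45,45)),('wrenchT',t0,t,(155,260,25,70)),('cupT',t0,t,(450,235,50,45)),('cupS',s0,s1,(385,380,75,90))):
    X,Y,W,H=bx;print(n,np.abs(a[Y:Y+H,X:X+W]-b[Y:Y+H,X:X+W]).mean().round(2))
E
```

```text
0.082 [238.8 422.1]
0.087 [238.7 412.8]
0.127 [238.1 336.8]
0.131 [238.1 329.1]
0.137 [238.  317.4]
rec 0.058 [533.2 395.5]
rec 0.072 [534.8 370.4]
rec 0.204 [550.6 117.8]
outlet proj [563.2  92.3]
bottleT 0.79
wrenchT 1.17
cupT 0.95
cupS 14.23
```

View pics/t13.png

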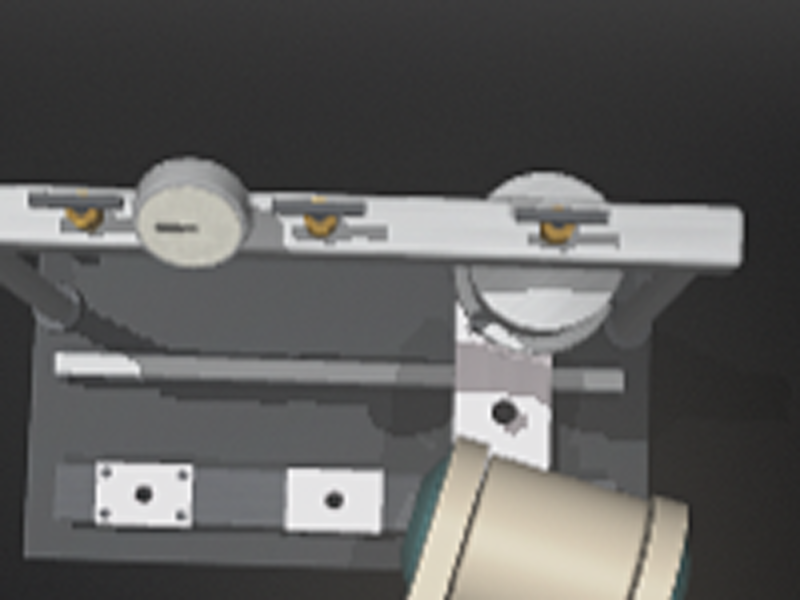

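```bash
python3 - <<'E'
from h import *
a=cv2.imread('pics/side0.png',0).astype(int);b=cv2.imread('pics/s13f.png',0).astype(int)
d=np.abs(a-b)[370:475,380:465];print(d.max(),(d>30).sum());ys,xs=np.where(d>30);print(xs.min()+380 if len(xs) else'',xs.max()+380 if len(xs) else'',ys.min()+370 if len(ys) else '',ys.max()+370 if len(ys) else'')
from scipy.ndimage import shift
r=(slice(380,470),slice(385,460))
print(cv2.phaseCorrelate(a[r].astype(float),b[r].astype(float)))
for y in(395,420,450):print(a[y,395:450:5],b[y,395:450:5])
g=np.hstack([cv2.imread('pics/side0.png')[370:475,380:465],cv2.imread('pics/s13f.png')[370:475,380:465]]);cv2.imwrite('pics/cup.png',cv2.resize(g,None,fx=4,fy=4))
E
```

```text
31 5
399 445 387 398
((0.4458780502409354, -0.15129841066241312), 1.0684084302276418)
[ 35 165 174 186 190 194 192 187 184 255  29] [ 29 138 148 161 165 169 167 161 159 255  23]
[ 34 149 178 248 196 193 189 183 167 195 237] [ 28 129 152 233 169 166 164 159 144 167 209]
[ 24 153 170 177 178 178 176 173 148  30  30] [ 21 131 147 152 153 152 151 148 126  24  24]
```

View pics/cup.png

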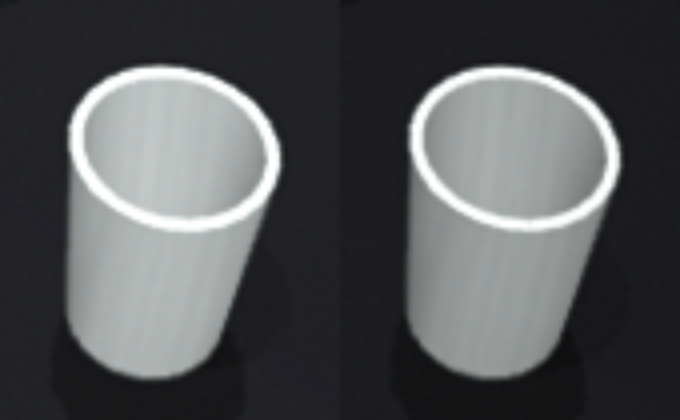

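The cup is in the same place. The two pictures differ only in overall brightness. The tool is clear and touching nothing, so I'm handing in.

```bash
python3 -c "
from plant import ticket
print(ticket.sign_off())"
```

```text
the job is handed in; nothing more can be done
None
```

The receiver carriage is now pinned at the cell's end place (rack y = −130 side), and the job was handed in about 15.5 s in. I drew the pin out of the middle plate; the detent let go at about 17 N. I raised the pin about 30 mm, slid the carriage about 119 mm, and felt for the hole. The pin entered first time with no contact on the plate, and I pushed it home and let go.

**Final checks**
- **Pin:** it stopped at the same height as its starting home position (reported TCP z 0.0711 m against 0.0712 m) under about 10 N. The last side view shows the collar on the lug and the handle top where a home pin should be, within 1 pixel.
- **Receiver:** it stands upright in its ring under the cell outlet, with its mouth within 1 pixel of where an upright tube would show.
- **Other objects:** the bottle, wrench and cup have not moved. One side-view comparison of the cup gave a large difference, but that was only overall brightness.
- **Robot:** the gripper is open and clear, with roughly zero force.

**What disagreed**
- **TCP height:** the fingertips stood about 25–30 mm higher in the pictures than the reported TCP. My first grasp closed on empty air above the handle and touched nothing; I lowered the gripper using the pictures instead.
- **Hole spacing:** the top view gave 119.1 mm and the side view 120.3 mm. I aimed between the two.
- **Receiver and outlet:** that hole was drilled about 119–120 mm out, so the receiver is centred roughly 10 mm short of the nominal 130 mm place.

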